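# Re-aim a clamped swivel mirror head

### The job

The mirror head on the round swivel stage is locked by its clamp lever, which someone has overtightened. Turn the lever counterclockwise until the clamp is loose, swing the arm by its upright handle until its pointer stands at the index tab on the rim scale, then turn the lever clockwise again to nip the clamp up by feel, until it takes about 12 newtons at the lever's knob to turn it further and not much more. Let go, and leave the other things on the table where they are.

Things in the scene. Friction and masses are not known exactly. Their poses are not given: they have to be found in the camera images.
- stage: the swivel stage: dark steel base 12 mm thick fixed to the table, round (236 mm across) with a fan-shaped part out to 171 mm from the pivot that carries the rim scale (top at 30 mm); origin on the pivot axis at table height, y axis toward the clamp. On it an aluminium turntable 150 mm across, top at 34 mm, with a mirror mount over the axis, up to 131 mm above the table.
- pivot (a point): point on the upright axis of the turntable, at its top, 34 mm above the table.
- clamp_axis (a point): point on the upright axis of the clamp screw, 55 mm from the pivot axis, 104 mm above the table. A fixed aluminium bridge (its top 60 mm above the table) carries the screw over the turntable's edge.
- lever_knob (a point): middle of the upright black round knob at the end of the clamp lever: 16 mm in diameter, 75 mm from the clamp axis, about 104 mm above the table at the start (1 mm more or less). The knob runs from 34 mm below to 18 mm above this point; the lever's bar, 11 mm thick, joins it 28 mm below the point. x axis: outward along the lever.
- lever: the clamp lever; origin on the clamp axis, x axis along the lever. From above, counterclockwise loosens (it rises 4 mm per rad), clockwise tightens. How tight it starts is unknown; it comes loose after 0.4 to 1.15 rad counterclockwise (8 to 23 N at the knob at first), can be turned 1.4 rad, and runs freely when loose (under 1 N).
- pad: brass pad 30 x 30 x 8 mm under the clamp screw, held in a pocket of the bridge and pressed on the turntable's edge; origin under its centre. Where it gets tight must be felt: past first touch the tangential force at the knob to keep it turning grows by about 40 N per rad and the pad presses with 4.3 times that force. Once the turning stops, only about half of the force is still felt on a knob held still; the screw stays where it is left.
- swing_handle (a point): middle of the steel handle, an upright pin 16 mm in diameter on the swing arm, 115 mm from the pivot, 60 mm above the table; the pin runs from the arm's top at 34 mm to 80 mm. With the clamp loose the arm swings with about 2 N and stays where it is left, 0.75 rad either way from pointing straight away from the clamp. Clamped it must not be forced.
- pointer (a point): tip of the pointer at the end of the swing arm, 150 mm from the pivot, 34 mm above the table, in line with pivot and handle; marked by a thin black line.
- index_mark (a point): the angle to be set: inner end of the black line on the small steel index tab (12 x 12 mm, 8 mm high) on the aluminium rim scale, also 150 mm from the pivot and 34 mm above the table, so that pointer and mark meet when the angle is right. The tab is fixed and does not obstruct the arm.
- turntable: the turntable with arm, pointer and handle; origin on the pivot axis at table height, arm along its -y axis.
- black_fork: black clamping fork 42x70x16 mm lying left of the stage; origin under its centre. A bystander, to be left alone.
- hex_key: L-shaped hex key 31x83x5 mm lying left of the stage; origin under its centre. A bystander, to be left alone.
- flip: flip mount with a filter, 117 mm tall, behind the stage; origin under its centre. A bystander, to be left alone.
- sensor: flat black power sensor head 73x42x16 mm, right of the stage; origin under its centre. A bystander, to be left alone.
- jar: screw-cap jar 58 mm across, 56 mm tall, behind the stage; origin under its centre. A bystander, to be left alone.

How it is judged:
On the way, in this order (a step that is already met when the one before it is completed fails the run):
1. the clamp is loose (pad presses with under 1 N) before the arm has been moved (handle within 6 mm of its start) (contact force between pad and turntable below 1 N and distance of swing_handle from where it was at the start of the episode below 0.006 m), for 0.2 s.
2. with the clamp loose, the pointer is brought to the index mark (within 6 mm) (contact force between pad and turntable below 5 N and horizontal distance between pointer and index_mark below 0.006 m), for 0.2 s.
At the end, for the whole second after the job is handed in: The pointer is within 6 mm (about 2 degrees) of the index mark and the clamp is tight: the pad presses on the turntable with 42 to 90 N, as after tightening with about 10 to 21 N (while turning) at the lever's knob (horizontal distance between pointer and index_mark below 0.006 m and contact force between pad and turntable between 42 and 90 N); the robot touches nothing.
It fails at once if the clamp is overtightened again (over 115 N on the pad, about 27 N at the knob) once the arm has been swung (contact force between pad and turntable above 115 N and distance of swing_handle from where it was at the start of the episode above 0.02 m).
It fails at once if a bystander is knocked out of place (more than 40 mm) (distance of any of black_fork, hex_key, flip, sensor, jar from where it was at the start of the episode above 0.04 m).
It also fails if it takes over 72 s, if anything falls off the work surface, if the arm or the gripper's body presses on something with over 40 N, if the wrist force passes 120 N, or if a joint passes its speed limit or range.

### The arm

A 6-joint arm with a two-finger parallel gripper is mounted at the origin on a cart in front of the work surface, level with it; the furniture and walls round the work are solid. World frame = base frame: x ahead of the robot, y to its left, z up, the work surface at z = 0. Lengths are in m, angles in rad, forces in N, time in s.
With the tool pointing down it reaches from about 0.35 to 0.925 m from the base axis. Payload 6.4 kg.
Tool frame: the origin (TCP) lies midway between the tips of the shut fingers; the grasp point (between the pads) lies 19 mm behind it; z points along the fingers, y is the line along which they close (so a half turn about z gives the same grasp; the last joint's range is limited). The gripper opens to 85 mm and grips with 20 to 120 N. Pads are 22 mm wide; open, the fingers measure 114 mm over their backs; the gripper's body (76 mm by 85 mm) begins 54 mm behind the grasp point. The pads swing forward as they close: fully open they stand 13 mm farther back than shut.
Start: joints at [-1.383, 0.245, 1.558, -0, 1.339, -0.174], TCP at [0.23, -0.608, 0.205] pointing down, gripper open.
Joint ranges: [-3.13, 3.13], [-1.02, 2.26], [0.13, 2.54], [-0.95, 4.09], [0.21, 2.88], [-2.74, 2.74]. Speed limits (rad/s): [2.57, 2.57, 3.14, 3.14, 3.14, 3.14].

### API

Orientations are given as a unit quaternion [w, x, y, z].
In Python, from rig import arm gives the robot as it stands.
- The arm moves only by the tool play_rows, never from a script. Its argument "deltas" is a list of rows, each an object with "delta_pos": the shift along the tool's x, y, z in cm, a list of three; "rot": the turn, a rotation vector about the tool's x, y, z in degrees, a list of three; "fingers": the gripper command: -1 is fully open, 1 is shut, values between are in proportion. In form: [{"delta_pos": [dx, dy, dz], "rot": [rx, ry, rz], "fingers": fingers}, ...]. A call has 1 to 5 rows; each row is the pose to reach, as a shift and turn from the pose commanded when the call began, along the tool's axes at that moment; what a row does not reach only later rows make up. A row lasts 1/8 s, in which the tool goes at most 62.5 mm and 10.7 degrees, less where a joint would pass 70% of its speed; a pose out of reach is approached as far as the arm can. A call with a gripper value outside its range is refused whole. The fingers move at their own pace and stop on an object; the grip force is fixed at half the most. Time passes only in rows, so rows that repeat a pose let the fingers close. It gives the time, the measured TCP pose, the force, the opening and the grip force at its end, in the units of the state.
- arm.observe(): the state, without advancing time (a new reading comes with each control period).
- arm.read_camera(name): name is "scene" or "side" or "wrist"; returns a dict with "pixels" (384x512x3 uint8, red, green, blue), "fx", "fy", "cx", "cy" (pixels), "dist_coeffs" ([k1, k2, p1, p2, k3] as OpenCV has them; the pictures are not rectified), "R" (3x3) and "t" (3): a world point X has camera coordinates R X + t; the wrist camera has in their place "tool_from_camera" (4x4, takes a point from camera to tool coordinates, whose origin is the TCP and whose axes are the flange's). Camera axes: x right, y down, z forward; pixel columns grow to the right and rows downward; lengths in m; the calibration is good to about 2 mm. A picture is of the moment at which its call begins: read the wrist's pose just before it. There is no depth.
- arm.job_done(): hands the job in; it is judged then, once.
Trained networks look in a picture, given as the dict that the camera call returned (one of the last four; its "shot" number tells which), for a name from the list of things; names that differ only in an ending like _2 or _b are one class to them, and where a whole thing is asked for, a point or a joint stands for the part that bears it (a point fixed in the world has none). Each returns a list of dicts, best first, with "score" (0 to 1); they miss things now and then, are a little off and sometimes report something else, mostly with a low value. They report only what shows in the picture. A call takes as long as a camera call.
- arm.search_frame(picture, name): "box" ([left, top, width, height] in pixels, round what is visible of it).
- arm.masks_of(picture, name): "pixels" (384x512 bool, what is visible of it) and "box" ([left, top, width, height] in pixels, round what is visible of it).
The state is a dict: "clock": time; "joints": joint angles; "joint_velocities": joint speeds; "effort": joint torques, N m; "tool_pos": TCP position; "eef_rot": TCP orientation; "ft_force": force on the tool from outside, world axes, zero at the start; "torque": the same for the moment, N m; "gripper_width": finger opening in m; "gripper_force": force on a finger pad.
Only numpy, scipy, OpenCV 4.12 (cv2) and the standard library are available. Lean on these libraries where they do the work, as an engineer would, in place of code of your own. Each camera call takes 0.05 s, during which the arm holds its last target. There are 200 camera calls.

## Working session

There is one attempt and no reset: what is moved stays moved. The work goes in short steps, Python scripts to look and compute and a tool call to move; the robot and the scene stay as the last step left them, time stands still between calls to the robot, and variables do not carry over. Pictures are saved under pics/ and viewed, at most 10 in all, crops included, and the job is handed in when it is done.

Besides the shell and the picture viewer there is one more tool, called after ">>>" in YAML: its name, and indented under it one key for each argument. play_rows: Moves the arm, as the interface text tells. Its arguments: {"type":"object","properties":{"deltas":{"type":"array"}},"required":["deltas"]}

```bash
mkdir -p pics; ls; cat > h.py <<'E'
import numpy as np, cv2
from rig import arm
from scipy.spatial.transform import Rotation as Ro
def K(p): return np.array([[p['fx'],0,p['cx']],[0,p['fy'],p['cy']],[0,0,1.]])
def ext(p,st=None):
    if 'R' in p: return np.array(p['R']),np.array(p['t'])
    q=st['eef_rot'];R=Ro.from_quat([q[1],q[2],q[3],q[0]]).as_matrix()
    T=np.eye(4);T[:3,:3]=R;T[:3,3]=st['tool_pos'];M=np.linalg.inv(T@np.array(p['tool_from_camera']))
    return M[:3,:3],M[:3,3]
def toz(p,uv,z,st=None):
    R,t=ext(p,st);u=cv2.undistortPoints(np.array([[uv]],float),K(p),np.array(p['dist_coeffs']))[0,0]
    d=R.T@np.array([u[0],u[1],1]);c=-R.T@t
    return c+d*(z-c[2])/d[2]
def proj(p,X,st=None):
    R,t=ext(p,st);return cv2.projectPoints(np.array([X],float),cv2.Rodrigues(R)[0],t,K(p),np.array(p['dist_coeffs']))[0].reshape(-1,2)
def save(p,n): cv2.imwrite('pics/'+n,cv2.cvtColor(p['pixels'],cv2.COLOR_RGB2BGR))
E
python3 - <<'E'
from h import *
H=dict(stage=0.012,turntable=.034,lever_knob=.104,lever=.08,swing_handle=.06,pointer=.034,index_mark=.034,pivot=.034,clamp_axis=.104,flip=.06,jar=.03,sensor=.01)
ims=[]
for c in ('scene','side'):
    p=arm.read_camera(c);ims.append(p['pixels']);save(p,c+'.png')
    for n in H:
        r=arm.search_frame(p,n)[:2]
        for d in r:
            b=d['box'];print(c,n,round(d['score'],2),np.round(b,0),toz(p,(b[0]+b[2]/2,b[1]+b[3]/2),H[n]).round(3))
print(arm.observe())
E
```

```text
pics
scene stage 0.62 [243. 155. 109.  84.] [ 0.51  -0.012  0.012]
scene turntable 0.92 [259. 160.  68.  61.] [ 0.524 -0.008  0.034]
scene lever_knob 0.62 [250. 191.  34.  27.] [0.535 0.133 0.104]
scene lever 0.62 [250. 192.  30.  28.] [0.546 0.116 0.08 ]
scene swing_handle 0.93 [258. 159.  71.  58.] [0.518 0.01  0.06 ]
scene pointer 0.71 [258. 156.  73.  63.] [ 0.525 -0.018  0.034]
scene pointer 0.54 [245. 299.  24.  33.] [0.451 0.346 0.034]
scene pivot 0.97 [241. 153. 111.  87.] [0.506 0.011 0.034]
scene pivot 0.53 [256. 157.  74.  61.] [ 0.528 -0.017  0.034]
scene clamp_axis 0.81 [241. 153. 112.  84.] [0.484 0.074 0.104]
scene flip 0.81 [215. 127.   9.  41.] [ 0.776 -0.05   0.06 ]
scene flip 0.56 [256. 157.  74.  60.] [0.519 0.006 0.06 ]
scene jar 0.72 [236. 126.  18.  21.] [ 0.757 -0.167  0.03 ]
scene sensor 0.71 [331. 153.  27.  10.] [ 0.449 -0.232  0.01 ]
scene sensor 0.5 [242. 152. 112.  86.] [ 0.512 -0.019  0.01 ]
side stage 0.77 [242. 156.  88.  74.] [ 0.51  -0.012  0.012]
side turntable 0.76 [255. 164.  57.  47.] [ 0.521 -0.012  0.034]
side lever_knob 0.74 [253. 189.  19.  
[... 585 characters left out ...]
1.3, 'joints': array([-1.38311026e+00,  2.45098180e-01,  1.55779712e+00,  3.70926522e-05,
        1.33872159e+00, -1.74109702e-01]), 'joint_velocities': array([-0.00061389,  0.0006118 , -0.00022526, -0.00021366,  0.00127707,
        0.00033307]), 'effort': array([-4.00315494e-04, -4.29507315e+01, -3.26426053e+01, -1.77881843e-04,
        4.88226924e-04,  7.30615312e-06]), 'tool_pos': array([ 0.23008103, -0.6079251 ,  0.20539297]), 'eef_rot': array([-1.22409137e-05,  9.83683316e-01,  1.79908682e-01,  1.79663927e-05]), 'ft_force': array([-0.93550489, -0.46858589, -0.31430359]), 'torque': array([ 0.04020003, -0.01701516,  0.01195538]), 'gripper_force': 0.0, 'gripper_width': 0.08556965918121949}
```

View pics/scene.png

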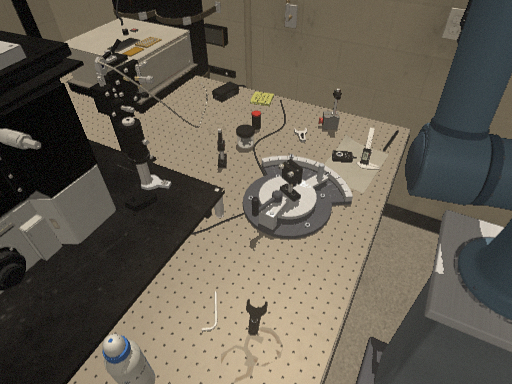

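View pics/side.png

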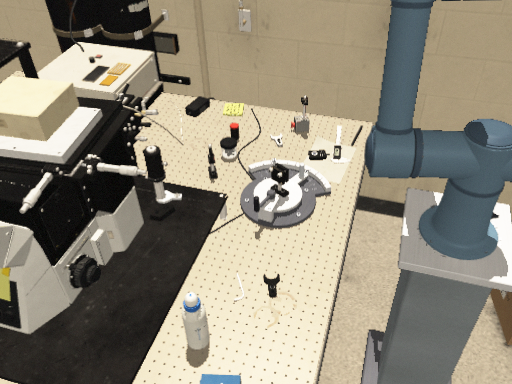

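```bash
python3 - <<'E'
from h import *
out=[]
p=arm.read_camera('scene')
c=p['pixels'][140:245,230:365]
cv2.imwrite('pics/crop.png',cv2.cvtColor(cv2.resize(c,None,fx=5.7,fy=5.7,interpolation=cv2.INTER_CUBIC),cv2.COLOR_RGB2BGR))
w=arm.read_camera('wrist');print(np.round(w['tool_from_camera'],3),w['fx'])
E
```

```text
[[-0.001 -0.965 -0.264  0.066]
 [ 1.    -0.    -0.001 -0.   ]
 [ 0.001 -0.264  0.965 -0.169]
 [ 0.     0.     0.     1.   ]] 272.9206146762769
```

View pics/crop.png

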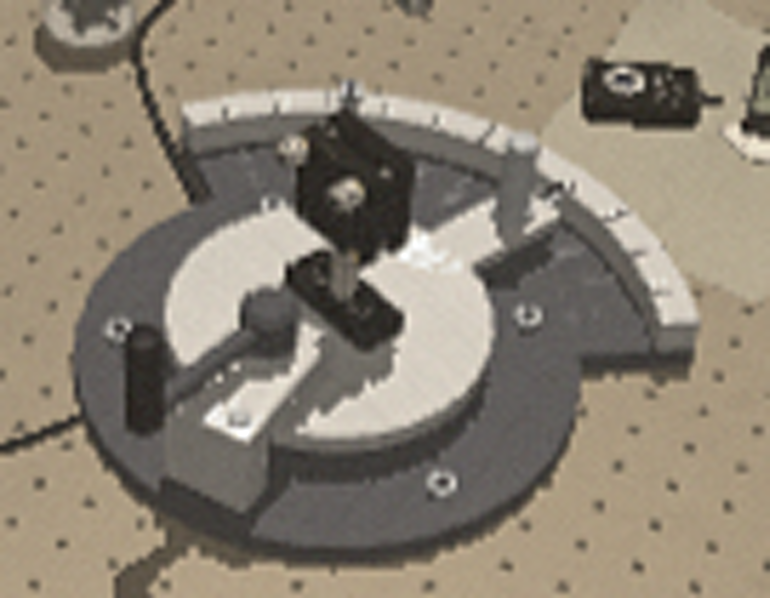

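```bash
python3 - <<'E'
from h import *
p=arm.read_camera('scene')
for n,u,z in [('knobtop',(147,333),.122),('knobbot',(147,428),.070),('handletop',(522,140),.08),('hub',(268,295),.104),('tab',(350,95),.038),('pointer',(562,188),.034),('scaleL',(185,105),.03),('scaleR',(697,322),.03)]:
    X=toz(p,(230+u[0]/5.7,140+u[1]/5.7),z);print(n,X.round(3))
E
```

```text
knobtop [0.557 0.141 0.122]
knobbot [0.556 0.144 0.07 ]
handletop [ 0.479 -0.087  0.08 ]
hub [0.531 0.083 0.104]
tab [ 0.582 -0.131  0.038]
pointer [ 0.463 -0.116  0.034]
scaleL [ 0.658 -0.095  0.03 ]
scaleR [ 0.379 -0.06   0.03 ]
```

>>> play_rows:
  deltas:
    - {"delta_pos": [5.4,-4.7,-2],"rot": [0,0,-9],"fingers": -1}
    - {"delta_pos": [9,-7.8,-4],"rot": [0,0,-18],"fingers": -1}
    - {"delta_pos": [13,-11.3,-6],"rot": [0,0,-27],"fingers": -1}
    - {"delta_pos": [17,-14.8,-7.5],"rot": [0,0,-36],"fingers": -1}
    - {"delta_pos": [21,-18.2,-7.5],"rot": [0,0,-46],"fingers": -1}

```text
clock: 2.08
tool_pos: [0.3631, -0.3625, 0.2824]
eef_rot: [0.002, 0.834, 0.552, 0.0]
ft_force: [0.2, -0.3, -0.1]
gripper_width: 0.0851
gripper_force: 0.0
```

```bash
python3 - <<'E'
from h import *
s=arm.observe();print(s['tool_pos'],s['eef_rot'],s['clock'],s['joints'])
q=s['eef_rot'];R=Ro.from_quat([q[1],q[2],q[3],q[0]])
print(R.inv().apply(np.array([.57,.02,.28])-s['tool_pos']))
E
```

```text
[ 0.36312047 -0.36246614  0.28238775] [1.90573653e-03 8.33682457e-01 5.52240824e-01 3.93666101e-05] 2.075 [-1.00584868e+00 -1.40951407e-01  1.81889834e+00  1.56296111e-04
  1.45983660e+00 -6.05171191e-01]
[0.43287023 0.04130223 0.00163808]
```

>>> play_rows:
  deltas:
    - {"delta_pos": [6,0.2,0],"rot": [0,0,0],"fingers": -1}
    - {"delta_pos": [12,0.4,0],"rot": [0,0,0],"fingers": -1}
    - {"delta_pos": [18,0.6,0],"rot": [0,0,0],"fingers": -1}
    - {"delta_pos": [24,0.8,0],"rot": [0,0,0],"fingers": -1}
    - {"delta_pos": [30,1,0],"rot": [0,0,0],"fingers": -1}

```text
clock: 2.7
tool_pos: [0.4904, -0.0899, 0.2808]
eef_rot: [0.001, 0.835, 0.55, 0.0]
ft_force: [1.0, -0.1, 0.6]
gripper_width: 0.0856
gripper_force: 0.0
```

>>> play_rows:
  deltas:
    - {"delta_pos": [5,0,0],"rot": [0,0,0],"fingers": -1}
    - {"delta_pos": [10,0,0],"rot": [0,0,0],"fingers": -1}
    - {"delta_pos": [15,0,0],"rot": [0,0,0],"fingers": -1}
    - {"delta_pos": [15,0,0],"rot": [0,0,0],"fingers": -1}

```text
clock: 3.2
tool_pos: [0.5495, 0.0487, 0.2803]
eef_rot: [-0.0, 0.834, 0.552, 0.0]
ft_force: [-0.3, 0.4, -0.4]
gripper_width: 0.0855
gripper_force: 0.0
```

```bash
python3 - <<'E'
from h import *
s=arm.observe();w=arm.read_camera('wrist');save(w,'w1.png')
import pickle;pickle.dump((s,w),open('w1.pkl','wb'))
print(s['tool_pos'],s['eef_rot'],s['clock'])
print(proj(w,[[.556,.142,.122],[.479,-.087,.08],[.531,.083,.085],[.582,-.131,.038],[.463,-.116,.034]],s).round())
for n,z in [('lever_knob',.104),('swing_handle',.06),('lever',.08)]:
  for d in arm.masks_of(w,n)[:1]: print(n,d['score'],d['box'],toz(w,np.argwhere(d['pixels']).mean(0)[::-1],z,s).round(3))
E
```

```text
[0.5494777  0.048693   0.28027994] [-1.90782730e-04  8.33943524e-01  5.51849764e-01  2.22591189e-05] 3.2
[[230.  97.]
 [249. 266.]
 [234. 150.]
 [317. 253.]
 [248. 269.]]
lever_knob 0.81 [224.8, 91.8, 26.0, 78.5] [0.549 0.104 0.104]
swing_handle 0.74 [206.1, 137.1, 96.9, 132.9] [0.53  0.009 0.06 ]
lever 0.68 [230.3, 91.2, 17.5, 78.1] [0.547 0.103 0.08 ]
```

View pics/w1.png

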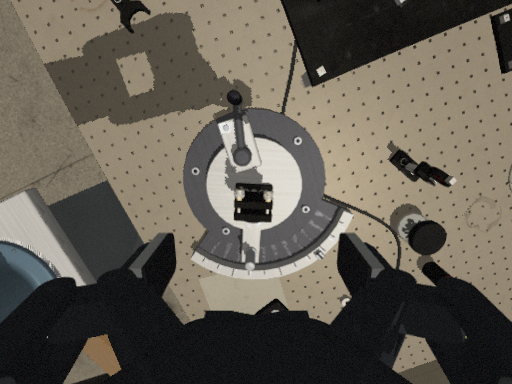

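```bash
python3 - <<'E'
from h import *
import pickle;s,w=pickle.load(open('w1.pkl','rb'))
c=w['pixels'][82:286,170:362]
cv2.imwrite('pics/w1c.png',cv2.cvtColor(cv2.resize(c,None,fx=2.9,fy=2.9,interpolation=cv2.INTER_CUBIC),cv2.COLOR_RGB2BGR))
E
```

```text
(no output)
```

View pics/w1c.png

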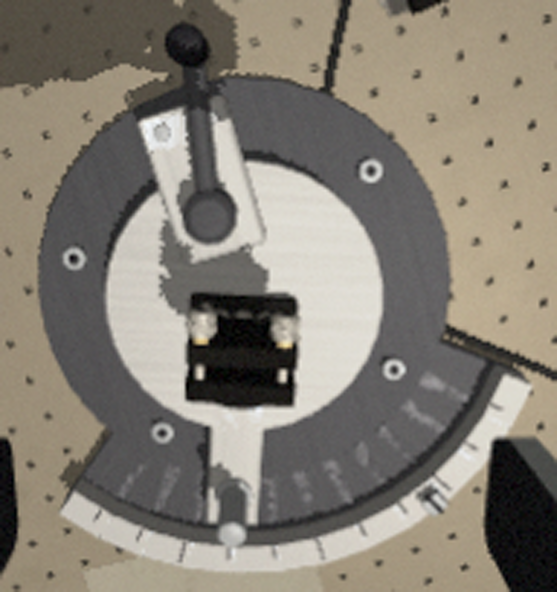

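```bash
python3 - <<'E'
from h import *
import pickle;s,w=pickle.load(open('w1.pkl','rb'))
f=lambda u,z:toz(w,(170+u[0]/2.9,82+u[1]/2.9),z,s)
D={}
for n,u,z in [('L',(105,293),.034),('R',(384,293),.034),('baseL',(38,275),.012),('baseR',(449,275),.012),('knob',(187,42),.122),('hub',(209,215),.085),('handle',(232,533),.08),('tab',(432,498),.038),('piv',(244,293),.034),('basetop',(250,76),.012)]:
    D[n]=f(u,z);print(n,D[n].round(4))
P=D['piv'][:2]
print('base c',(D['baseL']+D['baseR'])/2,np.linalg.norm(D['baseL']-D['baseR']),np.linalg.norm(D['L']-D['R']))
for n in ['knob','hub','handle','tab']:
    d=D[n][:2]-P;print(n,np.hypot(*d),np.degrees(np.arctan2(d[1],d[0])))
d=D['knob'][:2]-D['hub'][:2];print('lever',np.hypot(*d),np.degrees(np.arctan2(d[1],d[0])))
E
```

```text
L [0.4637 0.0489 0.034 ]
R [ 0.6024 -0.0101  0.034 ]
baseL [0.4273 0.0701 0.012 ]
baseR [ 0.6415 -0.0211  0.012 ]
knob [0.5611 0.141  0.122 ]
hub [0.5377 0.071  0.085 ]
handle [ 0.4808 -0.087   0.08  ]
tab [ 0.5852 -0.1339  0.038 ]
piv [0.5328 0.0195 0.034 ]
basetop [0.5801 0.1224 0.012 ]
base c [0.53438463 0.02450188 0.012     ] 0.23280353354731947 0.15075168050022
knob 0.12473072852926412 76.87224109643512
hub 0.051719741819059944 84.54900717347275
handle 0.11847897386989625 -116.03490820800133
tab 0.1621398208662399 -71.13174927713781
lever 0.07379864312370905 71.50040764335894
```

>>> play_rows:
  deltas:
    - {"delta_pos": [5,-1.4,2],"rot": [0,0,-4.5],"fingers": -1}
    - {"delta_pos": [8.9,-2.6,6],"rot": [0,0,-4.5],"fingers": -1}
    - {"delta_pos": [8.9,-2.6,10],"rot": [0,0,-4.5],"fingers": -1}
    - {"delta_pos": [8.9,-2.6,12],"rot": [0,0,-4.5],"fingers": -1}
    - {"delta_pos": [8.9,-2.6,12],"rot": [0,0,-4.5],"fingers": -1}

```text
clock: 4.03
tool_pos: [0.5596, 0.137, 0.1593]
eef_rot: [-0.001, 0.813, 0.582, -0.001]
ft_force: [-0.0, -0.1, 0.3]
gripper_width: 0.0855
gripper_force: 0.0
```

```bash
python3 - <<'E'
from h import *
s=arm.observe();w=arm.read_camera('wrist');save(w,'w2.png')
print(s['tool_pos'],s['eef_rot'],s['ft_force'])
print(proj(w,[[.56,.141,.122],[.5365,.0698,.085]],s).round())
E
```

```text
[0.55959874 0.13698181 0.15931528] [-6.71778182e-04  8.13448755e-01  5.81635165e-01 -1.09884476e-03] [-0.03865106 -0.14063554  0.29321704]
[[256. 199.]
 [257. 260.]]
```

View pics/w2.png

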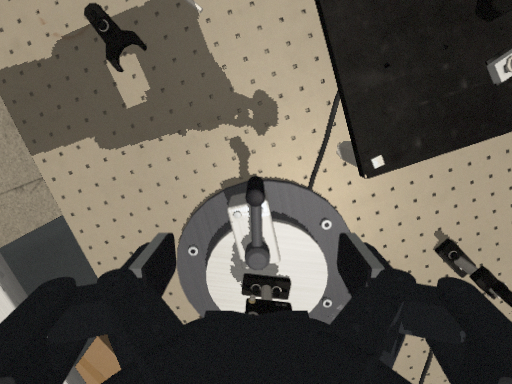

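>>> play_rows:
  deltas:
    - {"delta_pos": [0.2,0,2.5],"rot": [0,0,0],"fingers": -1}
    - {"delta_pos": [0.2,0,5],"rot": [0,0,0],"fingers": -1}
    - {"delta_pos": [0.2,0,7],"rot": [0,0,0],"fingers": -1}
    - {"delta_pos": [0.2,0,7],"rot": [0,0,0],"fingers": -1}

```text
clock: 4.58
tool_pos: [0.5606, 0.1396, 0.0899]
eef_rot: [-0.0, 0.813, 0.582, -0.001]
ft_force: [-0.7, -0.6, 0.1]
gripper_width: 0.0855
gripper_force: 0.0
```

>>> play_rows:
  deltas:
    - {"delta_pos": [0,0,0],"rot": [0,0,0],"fingers": 1}
    - {"delta_pos": [0,0,0],"rot": [0,0,0],"fingers": 1}
    - {"delta_pos": [0,0,0],"rot": [0,0,0],"fingers": 1}
    - {"delta_pos": [0,0,0],"rot": [0,0,0],"fingers": 1}

```text
clock: 5.08
tool_pos: [0.5608, 0.1404, 0.0908]
eef_rot: [-0.001, 0.813, 0.582, 0.0]
ft_force: [-2.6, 3.5, 6.0]
gripper_width: 0.0127
gripper_force: 42.7
```

>>> play_rows:
  deltas:
    - {"delta_pos": [0,0,0],"rot": [0,0,0],"fingers": 1}
    - {"delta_pos": [0,0,0],"rot": [0,0,0],"fingers": 1}

```text
clock: 5.32
tool_pos: [0.5609, 0.1404, 0.0909]
eef_rot: [-0.0, 0.813, 0.582, 0.0]
ft_force: [-2.4, 3.3, 4.7]
gripper_width: 0.0111
gripper_force: 58.7
```

```bash
python3 - <<'E'
from h import *
s=arm.observe();w=arm.read_camera('wrist');print(s['torque'])
c=w['pixels'][120:320,150:360]
cv2.imwrite('pics/g.png',cv2.cvtColor(cv2.resize(c,None,fx=3,fy=3),cv2.COLOR_RGB2BGR))
E
```

```text
[0.50461038 0.56791807 0.00925347]
```

View pics/g.png

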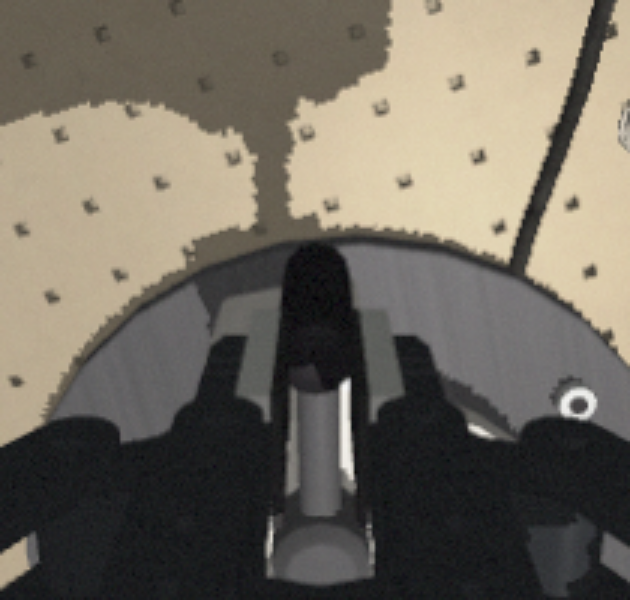

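>>> play_rows:
  deltas:
    - {"delta_pos": [-0.01,-0.37,-0.02],"rot": [0,0,-2.9],"fingers": 1}
    - {"delta_pos": [-0.04,-0.75,-0.04],"rot": [0,0,-5.7],"fingers": 1}
    - {"delta_pos": [-0.08,-1.12,-0.06],"rot": [0,0,-8.6],"fingers": 1}
    - {"delta_pos": [-0.15,-1.49,-0.08],"rot": [0,0,-11.5],"fingers": 1}

```text
clock: 5.88
tool_pos: [0.5479, 0.143, 0.0914]
eef_rot: [0.002, 0.75, 0.661, 0.002]
ft_force: [4.6, 0.7, -1.9]
gripper_width: 0.011
gripper_force: 59.0
```

>>> play_rows:
  deltas:
    - {"delta_pos": [-0.04,-0.75,-0.04],"rot": [0,0,-5.7],"fingers": 1}
    - {"delta_pos": [-0.15,-1.49,-0.08],"rot": [0,0,-11.5],"fingers": 1}
    - {"delta_pos": [-0.33,-2.22,-0.12],"rot": [0,0,-17.2],"fingers": 1}
    - {"delta_pos": [-0.59,-2.92,-0.16],"rot": [0,0,-22.9],"fingers": 1}

```text
clock: 6.38
tool_pos: [0.5168, 0.1407, 0.0918]
eef_rot: [0.001, 0.603, 0.798, 0.0]
ft_force: [2.4, 0.2, -4.7]
gripper_width: 0.0113
gripper_force: 58.6
```

>>> play_rows:
  deltas:
    - {"delta_pos": [-0.04,-0.75,-0.03],"rot": [0,0,-5.7],"fingers": 1}
    - {"delta_pos": [-0.15,-1.49,-0.06],"rot": [0,0,-11.5],"fingers": 1}
    - {"delta_pos": [-0.33,-2.22,-0.09],"rot": [0,0,-17.2],"fingers": 1}
    - {"delta_pos": [-0.33,-2.22,-0.09],"rot": [0,0,-17.2],"fingers": 1}

```text
clock: 6.88
tool_pos: [0.4955, 0.1309, 0.0922]
eef_rot: [0.0, 0.479, 0.878, -0.001]
ft_force: [2.6, -3.6, -8.6]
gripper_width: 0.0112
gripper_force: 58.5
```

>>> play_rows:
  deltas:
    - {"delta_pos": [-0.04,-0.75,0],"rot": [0,0,-5.7],"fingers": 1}
    - {"delta_pos": [-0.15,-1.49,0.02],"rot": [0,0,-11.5],"fingers": 1}

```text
clock: 7.12
tool_pos: [0.4845, 0.1221, 0.0927]
eef_rot: [0.0, 0.387, 0.922, -0.0]
ft_force: [2.5, -2.2, -6.0]
gripper_width: 0.0109
gripper_force: 59.0
```

>>> play_rows:
  deltas:
    - {"delta_pos": [0,0,0.1],"rot": [0,0,0],"fingers": 1}
    - {"delta_pos": [0,0,0.1],"rot": [0,0,0],"fingers": 1}

```text
clock: 7.38
tool_pos: [0.4849, 0.1226, 0.0925]
eef_rot: [0.0, 0.389, 0.921, -0.0]
ft_force: [2.0, -1.7, -3.8]
gripper_width: 0.011
gripper_force: 59.3
```

>>> play_rows:
  deltas:
    - {"delta_pos": [0,0,0],"rot": [0,0,0],"fingers": -1}
    - {"delta_pos": [0,0,0],"rot": [0,0,0],"fingers": -1}
    - {"delta_pos": [0,0,0],"rot": [0,0,0],"fingers": -1}
    - {"delta_pos": [0,0,-5],"rot": [0,0,0],"fingers": -1}
    - {"delta_pos": [0,0,-11],"rot": [0,0,0],"fingers": -1}

```text
clock: 8.0
tool_pos: [0.4833, 0.1228, 0.2027]
eef_rot: [-0.002, 0.388, 0.922, -0.001]
ft_force: [1.5, 0.1, -0.2]
gripper_width: 0.0854
gripper_force: 0.0
```

>>> play_rows:
  deltas:
    - {"delta_pos": [-3.7,-3.7,0],"rot": [0,0,10.5],"fingers": -1}
    - {"delta_pos": [-7.4,-7.5,0],"rot": [0,0,21],"fingers": -1}
    - {"delta_pos": [-11,-11.2,0],"rot": [0,0,31.5],"fingers": -1}
    - {"delta_pos": [-14.7,-14.9,0],"rot": [0,0,42],"fingers": -1}
    - {"delta_pos": [-14.7,-14.9,0],"rot": [0,0,52],"fingers": -1}

```text
clock: 8.62
tool_pos: [0.4806, -0.0895, 0.2029]
eef_rot: [0.0, 0.756, 0.654, 0.0]
ft_force: [-0.8, 0.2, 0.3]
gripper_width: 0.0856
gripper_force: 0.0
```

>>> play_rows:
  deltas:
    - {"delta_pos": [0,0,0],"rot": [0,0,10],"fingers": -1}
    - {"delta_pos": [0,0,0],"rot": [0,0,18],"fingers": -1}
    - {"delta_pos": [0,0,0],"rot": [0,0,18],"fingers": -1}

```text
clock: 9.0
tool_pos: [0.4806, -0.0865, 0.2026]
eef_rot: [-0.0, 0.846, 0.533, 0.0]
ft_force: [-0.1, 0.6, -1.1]
gripper_width: 0.0855
gripper_force: 0.0
```

```bash
python3 - <<'E'
from h import *
s=arm.observe();w=arm.read_camera('wrist');save(w,'w3.png')
print(s['tool_pos'],s['eef_rot'],s['ft_force'])
print(proj(w,[[.4808,-.087,.08],[.5852,-.1339,.038],[.5328,.018,.034]],s).round())
p=arm.read_camera('scene');c=p['pixels'][140:245,230:365]
cv2.imwrite('pics/crop2.png',cv2.cvtColor(cv2.resize(c,None,fx=4,fy=4,interpolation=cv2.INTER_CUBIC),cv2.COLOR_RGB2BGR))
E
```

```text
[ 0.48063239 -0.08648823  0.20260987] [-2.10171607e-05  8.46133159e-01  5.32971541e-01  1.12422942e-04] [-0.06344678  0.62991855 -1.09082537]
[[257. 180.]
 [349. 170.]
 [258.  72.]]
```

View pics/w3.png

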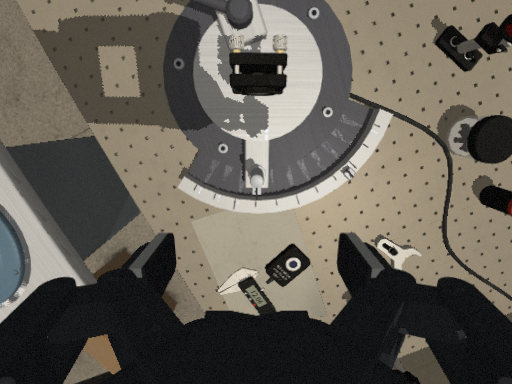

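>>> play_rows:
  deltas:
    - {"delta_pos": [0,0,5],"rot": [0,0,0],"fingers": -1}
    - {"delta_pos": [0,0,10],"rot": [0,0,0],"fingers": -1}
    - {"delta_pos": [0,0,14],"rot": [0,0,0],"fingers": -1}
    - {"delta_pos": [0,0,15.3],"rot": [0,0,0],"fingers": -1}
    - {"delta_pos": [0,0,15.3],"rot": [0,0,0],"fingers": -0.3}

```text
clock: 9.72
tool_pos: [0.4807, -0.0865, 0.0496]
eef_rot: [-0.0, 0.846, 0.533, -0.0]
ft_force: [-0.6, 0.1, 0.4]
gripper_width: 0.0698
gripper_force: 0.0
```

>>> play_rows:
  deltas:
    - {"delta_pos": [0,0,0],"rot": [0,0,0],"fingers": 1}
    - {"delta_pos": [0,0,0],"rot": [0,0,0],"fingers": 1}
    - {"delta_pos": [0,0,0],"rot": [0,0,0],"fingers": 1}
    - {"delta_pos": [0,0,0],"rot": [0,0,0],"fingers": 1}

```text
clock: 10.22
tool_pos: [0.4814, -0.0869, 0.0508]
eef_rot: [0.001, 0.846, 0.532, 0.0]
ft_force: [-2.6, 1.0, 6.6]
gripper_width: 0.0107
gripper_force: 58.6
```

>>> play_rows:
  deltas:
    - {"delta_pos": [0.11,1.56,0],"rot": [0,0,-7.8],"fingers": 1}
    - {"delta_pos": [0.42,3.09,0],"rot": [0,0,-15.6],"fingers": 1}
    - {"delta_pos": [0.95,4.57,0],"rot": [0,0,-23.4],"fingers": 1}
    - {"delta_pos": [1.66,5.96,0],"rot": [0,0,-31.2],"fingers": 1}
    - {"delta_pos": [2.56,7.24,0],"rot": [0,0,-39],"fingers": 1}

```text
clock: 10.85
tool_pos: [0.5575, -0.0952, 0.0508]
eef_rot: [-0.0, 0.618, 0.786, -0.0]
ft_force: [-5.1, 2.4, 8.0]
gripper_width: 0.011
gripper_force: 58.9
```

```bash
python3 - <<'E'
from h import *
s=arm.observe();w=arm.read_camera('wrist');save(w,'w4.png')
print(s['tool_pos'],s['eef_rot'],s['ft_force'])
c=w['pixels'][150:300,150:370]
cv2.imwrite('pics/w4c.png',cv2.cvtColor(cv2.resize(c,None,fx=3.5,fy=3.5,interpolation=cv2.INTER_CUBIC),cv2.COLOR_RGB2BGR))
E
```

```text
[ 0.55751273 -0.09521087  0.05077511] [-2.62339045e-05  6.18396065e-01  7.85866520e-01 -3.45227260e-04] [-5.07816864  2.40956495  7.99353241]
```

View pics/w4c.png

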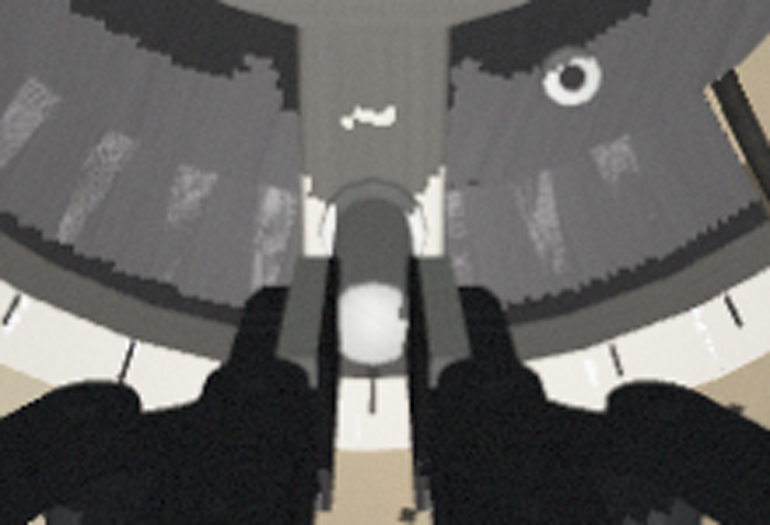

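```bash
python3 - <<'E'
from h import *
im=cv2.imread('pics/w3.png');w=arm.read_camera('wrist')
s=dict(tool_pos=np.array([0.48063239,-0.08648823,0.20260987]),eef_rot=[-2.1e-05,.846133159,.532971541,.000112])
print(toz(w,(350,171),.038,s),toz(w,(257,181),.08,s))
g=cv2.cvtColor(im,cv2.COLOR_BGR2GRAY)
print(g[160:184,338:362])
P=np.array([.5314,.0166])
# angle map: for rim radii sample darkness vs angle at z=.038
for r in (.152,.154,.156,.158,.160):
    a=np.radians(np.arange(-80,-60,.5));X=np.c_[P[0]+r*np.cos(a),P[1]+r*np.sin(a),np.full(len(a),.038)]
    q=proj(w,X,s).astype(np.float32)
    print(r,cv2.remap(g,q[:,0].reshape(1,-1),q[:,1].reshape(1,-1),cv2.INTER_LINEAR)[0])
E
```

```text
[ 0.58689977 -0.13517087  0.038     ] [ 0.48071174 -0.0876732   0.08      ]
[[ 45  47  40  44  62  76  77  77  79  77 112 195 218 218 217 217 217 219
  218 217 215 218 217 217]
 [ 43  42  47  63  74  74  76  77  79 110 151 111 193 217 217 218 217 218
  217 218 216 218 214 217]
 [ 43  51  62  76  78  80  80  75  92 179 215 171 119 198 217 218 218 218
  215 218 216 218 217 216]
 [ 51  60  79  83  83  77  81  97 158 212 220 220 171 120 195 211 219 217
  216 215 215 216 219 217]
 [ 62  75  78  82  81  79 107 162 212 203 228 221 219 171 118 160 210 217
  216 216 218 217 214 218]
 [ 75  81  77  76  85 125 187 200 198 126 223 225 219 219 169  94 158 207
  216 217 219 217 218 214]
 [ 78  81  80  96 143 190 198 132 104 101  97 219 217 217 217 167  74 159
  208 218 217 215 214 195]
 [ 78  79  99 158 193 137 107 108 101  93  77 115 179 209 218 215 134 104
  166 216 217 213 197 166]
 [ 80  99 157 208 147 105 102 103  92  73  85 122 169 175 202 216 217 192
  140 215 214 197 166 165]
 [111 161 191 198 138 104 102  80  51  69 113 174 209 187 166 203 216 217
  216 217 208 174 166 163]
 [180 212 151 
[... 1549 characters left out ...]
217
 216 215 215 216]
0.154 [221 221 221 221 221 192 143 205 220 220 219 219 220 215 141 104 104 102
  99 104 102 101 148 225 219 177 165 213 217 217 219 217 217 216 217 217
 217 217 216 216]
0.156 [222 222 221 221 217 183 121 197 220 220 219 219 220 218 158  92  83  77
  60  60  74  81 137 220 218 176 165 211 218 217 219 217 217 217 216 216
 216 215 215 216]
0.158 [221 222 221 219 220 192 175 208 219 220 219 219 219 218 144 128 138 113
  65  69 115 133 155 198 217 170 137 205 218 217 217 217 217 217 216 218
 217 215 216 216]
0.16 [221 221 220 220 219 221 212 217 219 219 219 219 220 211 139 185 213 183
 106  64 163 204 187 192 216 161 124 205 216 216 218 216 217 218 216 216
 218 216 216 216]
```

>>> play_rows:
  deltas:
    - {"delta_pos": [0.02,0.62,0],"rot": [0,0,-3.1],"fingers": 1}
    - {"delta_pos": [0.07,1.24,0],"rot": [0,0,-6.2],"fingers": 1}
    - {"delta_pos": [0.07,1.24,0],"rot": [0,0,-6.2],"fingers": 1}

```text
clock: 11.32
tool_pos: [0.5698, -0.0915, 0.0508]
eef_rot: [0.001, 0.577, 0.816, 0.0]
ft_force: [-0.3, 1.3, 5.6]
gripper_width: 0.011
gripper_force: 59.4
```

>>> play_rows:
  deltas:
    - {"delta_pos": [0,0,0],"rot": [0,0,0],"fingers": -1}
    - {"delta_pos": [0,0,0],"rot": [0,0,0],"fingers": -1}
    - {"delta_pos": [0,0,0],"rot": [0,0,0],"fingers": -1}
    - {"delta_pos": [0,0,-5],"rot": [0,0,0],"fingers": -1}
    - {"delta_pos": [0,0,-10],"rot": [0,0,0],"fingers": -1}

```text
clock: 11.95
tool_pos: [0.568, -0.0911, 0.1498]
eef_rot: [-0.001, 0.577, 0.817, -0.0]
ft_force: [0.2, -0.3, -0.5]
gripper_width: 0.0852
gripper_force: 0.0
```

>>> play_rows:
  deltas:
    - {"delta_pos": [0,0,-5],"rot": [0,0,0],"fingers": -1}
    - {"delta_pos": [0,0,-5],"rot": [0,0,0],"fingers": -1}

```text
clock: 12.2
tool_pos: [0.5716, -0.0924, 0.205]
eef_rot: [0.005, 0.577, 0.817, 0.001]
ft_force: [-0.5, 0.7, -0.6]
gripper_width: 0.0853
gripper_force: 0.0
```

```bash
python3 - <<'E'
from h import *
s=arm.observe();w=arm.read_camera('wrist')
print(s['tool_pos'],s['eef_rot'],s['ft_force'])
P=[.5314,.0166]
print(proj(w,[[.5314+.115*np.cos(np.radians(-70.8)),.0166+.115*np.sin(np.radians(-70.8)),.08],[.5314+.15*np.cos(np.radians(-70.8)),.0166+.15*np.sin(np.radians(-70.8)),.034]],s))
a=cv2.resize(w['pixels'][120:220,200:310],None,fx=5,fy=5,interpolation=cv2.INTER_CUBIC)
b=cv2.resize(w['pixels'][0:120,180:330],None,fx=2,fy=2)
o=np.zeros((500,560+300,3),np.uint8)[:, :800];o[:500,:550]=a;o[:240,552:800]=b[:, :248]
cv2.imwrite('pics/fin.png',cv2.cvtColor(o,cv2.COLOR_RGB2BGR))
E
```

```text
[ 0.57164703 -0.09237536  0.20495263] [0.00484218 0.5770367  0.81670288 0.00126482] [-0.47933562  0.6918054  -0.55960463]
[[253.59609309 177.86713988]
 [253.58415995 196.2971607 ]]
```

View pics/fin.png

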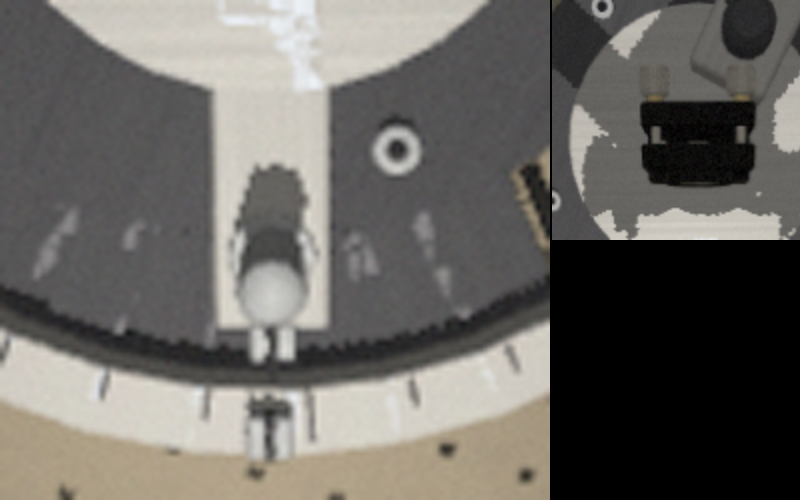

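>>> play_rows:
  deltas:
    - {"delta_pos": [6,-0.2,0],"rot": [0,0,-6],"fingers": -1}
    - {"delta_pos": [12,-0.4,0],"rot": [0,0,-12],"fingers": -1}
    - {"delta_pos": [18,-0.7,0],"rot": [0,0,-18],"fingers": -1}
    - {"delta_pos": [23,-0.9,0],"rot": [0,0,-24.7],"fingers": -1}
    - {"delta_pos": [23,-0.9,0],"rot": [0,0,-24.7],"fingers": -1}

```text
clock: 12.88
tool_pos: [0.481, 0.1248, 0.1973]
eef_rot: [-0.002, 0.387, 0.922, -0.001]
ft_force: [-0.0, 0.5, 0.2]
gripper_width: 0.0857
gripper_force: 0.0
```

>>> play_rows:
  deltas:
    - {"delta_pos": [0,0,0],"rot": [0,0,0],"fingers": -1}
    - {"delta_pos": [0,0,5],"rot": [0,0,0],"fingers": -1}
    - {"delta_pos": [0,0,5],"rot": [0,0,0],"fingers": -1}

```text
clock: 13.25
tool_pos: [0.4805, 0.1212, 0.1453]
eef_rot: [-0.004, 0.39, 0.921, -0.002]
ft_force: [0.1, 0.5, -0.3]
gripper_width: 0.0856
gripper_force: 0.0
```

```bash
python3 - <<'E'
from h import *
s=arm.observe();w=arm.read_camera('wrist')
print(s['tool_pos'],s['eef_rot'],s['ft_force'])
print(proj(w,[[.4847,.1224,.126],[.4847,.1224,.08]],s).round(),[ (d['score'],d['box']) for d in arm.search_frame(w,'lever_knob')])
E
```

```text
[0.48048627 0.1212033  0.14531406] [-0.00436772  0.3899856   0.92080834 -0.0020388 ] [ 0.0894041   0.50761122 -0.25723309]
[[262. 215.]
 [261. 197.]] [(0.7, [248.0, 188.1, 24.4, 94.9])]
```

>>> play_rows:
  deltas:
    - {"delta_pos": [-0.1,0.3,3],"rot": [0,0,0],"fingers": -1}
    - {"delta_pos": [-0.1,0.3,5.6],"rot": [0,0,0],"fingers": -1}
    - {"delta_pos": [-0.1,0.3,5.6],"rot": [0,0,0],"fingers": -1}

```text
clock: 13.72
tool_pos: [0.4862, 0.1234, 0.0934]
eef_rot: [-0.001, 0.389, 0.921, -0.0]
ft_force: [-0.2, 0.9, 0.6]
gripper_width: 0.0855
gripper_force: 0.0
```

>>> play_rows:
  deltas:
    - {"delta_pos": [0,0,0],"rot": [0,0,0],"fingers": 1}
    - {"delta_pos": [0,0,0],"rot": [0,0,0],"fingers": 1}
    - {"delta_pos": [0,0,0],"rot": [0,0,0],"fingers": 1}
    - {"delta_pos": [0,0,0],"rot": [0,0,0],"fingers": 1}
    - {"delta_pos": [0,0,0],"rot": [0,0,0],"fingers": 1}

```text
clock: 14.35
tool_pos: [0.4866, 0.124, 0.094]
eef_rot: [0.0, 0.389, 0.921, 0.0]
ft_force: [-1.1, 0.7, 3.2]
gripper_width: 0.0095
gripper_force: 58.7
```

>>> play_rows:
  deltas:
    - {"delta_pos": [-0.04,0.74,0.03],"rot": [0,0,5.7],"fingers": 1}
    - {"delta_pos": [-0.15,1.47,0.06],"rot": [0,0,11.5],"fingers": 1}
    - {"delta_pos": [-0.33,2.19,0.09],"rot": [0,0,17.2],"fingers": 1}

```text
clock: 14.72
tool_pos: [0.5044, 0.1368, 0.0931]
eef_rot: [-0.0, 0.524, 0.852, -0.0]
ft_force: [-3.3, -0.1, 5.2]
gripper_width: 0.0091
gripper_force: 59.5
```

>>> play_rows:
  deltas:
    - {"delta_pos": [-0.01,0.37,0.01],"rot": [0,0,2.9],"fingers": 1}

```text
clock: 14.85
tool_pos: [0.5076, 0.1383, 0.093]
eef_rot: [-0.0, 0.544, 0.839, -0.001]
ft_force: [-3.9, -0.8, 6.2]
gripper_width: 0.0097
gripper_force: 59.9
```

>>> play_rows:
  deltas:
    - {"delta_pos": [-0.01,0.37,0.02],"rot": [0,0,2.9],"fingers": 1}

```text
clock: 14.98
tool_pos: [0.5107, 0.1397, 0.0929]
eef_rot: [-0.001, 0.565, 0.825, -0.001]
ft_force: [-5.4, -1.2, 7.8]
gripper_width: 0.0096
gripper_force: 60.3
```

>>> play_rows:
  deltas:
    - {"delta_pos": [-0.01,0.37,0.02],"rot": [0,0,2.9],"fingers": 1}

```text
clock: 15.1
tool_pos: [0.5141, 0.141, 0.0928]
eef_rot: [-0.001, 0.586, 0.81, -0.001]
ft_force: [-5.6, -1.5, 8.8]
gripper_width: 0.0095
gripper_force: 60.7
```

>>> play_rows:
  deltas:
    - {"delta_pos": [-0.01,0.37,0],"rot": [0,0,2.9],"fingers": 1}

```text
clock: 15.22
tool_pos: [0.5173, 0.142, 0.0927]
eef_rot: [-0.001, 0.606, 0.795, -0.001]
ft_force: [-6.9, -1.0, 9.1]
gripper_width: 0.0093
gripper_force: 60.7
```

>>> play_rows:
  deltas:
    - {"delta_pos": [-0.01,0.37,0],"rot": [0,0,2.9],"fingers": 1}

```text
clock: 15.35
tool_pos: [0.5205, 0.1429, 0.0926]
eef_rot: [-0.001, 0.626, 0.78, -0.001]
ft_force: [-8.5, -1.1, 9.3]
gripper_width: 0.0095
gripper_force: 60.9
```

>>> play_rows:
  deltas:
    - {"delta_pos": [-0.01,0.37,0],"rot": [0,0,2.9],"fingers": 1}

```text
clock: 15.48
tool_pos: [0.5238, 0.1437, 0.0926]
eef_rot: [-0.002, 0.646, 0.764, -0.002]
ft_force: [-8.4, 1.2, 9.0]
gripper_width: 0.0096
gripper_force: 61.1
```

>>> play_rows:
  deltas:
    - {"delta_pos": [-0.01,0.37,0],"rot": [0,0,2.9],"fingers": 1}

```text
clock: 15.6
tool_pos: [0.5271, 0.1443, 0.0925]
eef_rot: [-0.002, 0.665, 0.747, -0.002]
ft_force: [-10.2, -0.1, 11.2]
gripper_width: 0.0094
gripper_force: 61.4
```

>>> play_rows:
  deltas:
    - {"delta_pos": [-0.01,0.37,0],"rot": [0,0,2.9],"fingers": 1}

```text
clock: 15.72
tool_pos: [0.5305, 0.1448, 0.0924]
eef_rot: [-0.002, 0.683, 0.73, -0.002]
ft_force: [-10.8, -0.2, 11.4]
gripper_width: 0.0097
gripper_force: 61.5
```

>>> play_rows:
  deltas:
    - {"delta_pos": [0,0,0],"rot": [0,0,0],"fingers": 1}
    - {"delta_pos": [0,0,0],"rot": [0,0,0],"fingers": 1}

```text
clock: 15.98
tool_pos: [0.5306, 0.1448, 0.0924]
eef_rot: [-0.002, 0.683, 0.731, -0.002]
ft_force: [-9.4, -0.2, 9.3]
gripper_width: 0.0097
gripper_force: 61.4
```

```bash
python3 - <<'E'
from h import *
s=arm.observe();print(s['tool_pos'],s['ft_force'],s['torque'],s['clock'])
E
```

```text
[0.53061823 0.14477054 0.09244004] [-9.44404951 -0.17183999  9.33984346] [0.08535713 1.72910501 0.21471256] 15.975
```

>>> play_rows:
  deltas:
    - {"delta_pos": [-0.04,-0.74,0],"rot": [0,0,-5.7],"fingers": 1}
    - {"delta_pos": [-0.15,-1.47,0],"rot": [0,0,-11.5],"fingers": 1}

```text
clock: 16.23
tool_pos: [0.5198, 0.1423, 0.0932]
eef_rot: [0.002, 0.605, 0.796, 0.002]
ft_force: [2.6, 0.8, 1.6]
gripper_width: 0.0096
gripper_force: 58.6
```

```bash
python3 - <<'E'
from h import *
s=arm.observe();print(s['joint_velocities'].round(3))
E
```

```text
[-0.02  -0.133  0.15   0.004 -0.027 -0.82 ]
```

>>> play_rows:
  deltas:
    - {"delta_pos": [0,0,0],"rot": [0,0,0],"fingers": 1}
    - {"delta_pos": [0,0,0],"rot": [0,0,0],"fingers": 1}

```text
clock: 16.48
tool_pos: [0.5192, 0.1423, 0.093]
eef_rot: [0.001, 0.607, 0.795, 0.001]
ft_force: [2.3, 2.0, 4.4]
gripper_width: 0.0094
gripper_force: 59.9
```

>>> play_rows:
  deltas:
    - {"delta_pos": [-0.04,0.74,0],"rot": [0,0,5.7],"fingers": 1}

```text
clock: 16.6
tool_pos: [0.5242, 0.1437, 0.0925]
eef_rot: [-0.001, 0.646, 0.763, -0.002]
ft_force: [-7.8, 0.5, 11.0]
gripper_width: 0.0094
gripper_force: 61.8
```

```bash
python3 - <<'E'
from h import *
s=arm.observe();print(s['joint_velocities'].round(3))
E
```

```text
[ 0.019  0.135 -0.146 -0.004  0.063  0.822]
```

>>> play_rows:
  deltas:
    - {"delta_pos": [0,0,0],"rot": [0,0,0],"fingers": 1}
    - {"delta_pos": [0,0,0],"rot": [0,0,0],"fingers": 1}
    - {"delta_pos": [0,0,0],"rot": [0,0,0],"fingers": 1}

```text
clock: 16.98
tool_pos: [0.5244, 0.1437, 0.0926]
eef_rot: [-0.001, 0.645, 0.764, -0.001]
ft_force: [-5.5, 0.0, 10.7]
gripper_width: 0.0097
gripper_force: 61.8
```

```bash
cat > q.py <<'E'
from h import *
s=arm.observe();d=s['tool_pos'][:2]-np.array([.5365,.0698]);F=s['ft_force']
m=d[0]*F[1]-d[1]*F[0]
q=s['eef_rot']
print('phi',np.degrees(np.arctan2(d[1],d[0])).round(1),'tool',np.degrees(2*np.arctan2(q[2],q[1])).round(1),'Ft',(m/.075).round(2),'Tz',s['torque'][2].round(3),'Q',((m+s['torque'][2])/.075).round(2),'t',s['clock'])
E
python3 q.py
```

```text
phi 99.3 tool 99.6 Ft 5.41 Tz 0.101 Q 6.77 t 16.975
```

>>> play_rows:
  deltas:
    - {"delta_pos": [-0.01,0.37,0],"rot": [0,0,2.9],"fingers": 1}

```text
clock: 17.1
tool_pos: [0.527, 0.1442, 0.0924]
eef_rot: [-0.002, 0.665, 0.747, -0.002]
ft_force: [-9.5, 0.9, 11.6]
gripper_width: 0.0096
gripper_force: 62.6
```

```bash
python3 q.py
```

```text
phi 97.3 tool 96.6 Ft 9.27 Tz 0.148 Q 11.24 t 17.1
```

>>> play_rows:
  deltas:
    - {"delta_pos": [-0.01,0.37,0],"rot": [0,0,2.9],"fingers": 1}

```text
clock: 17.23
tool_pos: [0.5305, 0.1447, 0.0924]
eef_rot: [-0.002, 0.684, 0.73, -0.003]
ft_force: [-9.7, 0.6, 12.2]
gripper_width: 0.0096
gripper_force: 62.7
```

```bash
python3 q.py
```

```text
phi 94.6 tool 93.7 Ft 9.62 Tz 0.165 Q 11.82 t 17.225
```

>>> play_rows:
  deltas:
    - {"delta_pos": [0,0.08,0],"rot": [0,0,0.6],"fingers": 1}
    - {"delta_pos": [0,0.08,0],"rot": [0,0,0.6],"fingers": 1}

```text
clock: 17.48
tool_pos: [0.5309, 0.1448, 0.0923]
eef_rot: [-0.003, 0.687, 0.727, -0.003]
ft_force: [-9.2, 1.0, 13.6]
gripper_width: 0.0096
gripper_force: 63.0
```

```bash
python3 q.py
```

```text
phi 94.2 tool 93.2 Ft 9.12 Tz 0.224 Q 12.11 t 17.475
```

>>> play_rows:
  deltas:
    - {"delta_pos": [0,0,0],"rot": [0,0,0],"fingers": -1}
    - {"delta_pos": [0,0,0],"rot": [0,0,0],"fingers": -1}
    - {"delta_pos": [0,0,0],"rot": [0,0,0],"fingers": -1}
    - {"delta_pos": [0,0,-4],"rot": [0,0,0],"fingers": -1}
    - {"delta_pos": [0,0,-10],"rot": [0,0,0],"fingers": -1}

```text
clock: 18.1
tool_pos: [0.5318, 0.1442, 0.1908]
eef_rot: [-0.002, 0.687, 0.727, -0.002]
ft_force: [0.7, 0.2, 0.7]
gripper_width: 0.0852
gripper_force: 0.0
```

>>> play_rows:
  deltas:
    - {"delta_pos": [0,0,-1],"rot": [0,0,0],"fingers": -1}
    - {"delta_pos": [0,0,-1],"rot": [0,0,0],"fingers": -1}
    - {"delta_pos": [0,0,-1],"rot": [0,0,0],"fingers": -1}

```text
clock: 18.48
tool_pos: [0.5323, 0.1444, 0.1999]
eef_rot: [-0.001, 0.687, 0.727, -0.001]
ft_force: [-0.7, 0.3, -0.6]
gripper_width: 0.0853
gripper_force: 0.0
```

```bash
python3 - <<'E'
from h import *
s=arm.observe();w=arm.read_camera('wrist');save(w,'end.png')
print(s['tool_pos'],s['ft_force'],proj(w,[[.5305,.1447,.122],[.5365,.0698,.085]],s).round(),[ (d['score'],d['box']) for d in arm.search_frame(w,'lever_knob')])
E
```

```text
[0.53227397 0.14438307 0.19987164] [-0.66584607  0.32727635 -0.55404562] [[255. 190.]
 [257. 245.]] [(0.91, [242.6, 171.3, 24.1, 85.1])]
```

```bash
python3 -c "
from rig import arm
print(arm.job_done())"
```

```text
the job is handed in; nothing more can be done
None
```

I loosened the clamp, swung the pointer to about 1 mm from the index mark, re-tightened the lever to about 12 N at the knob, let go and handed the job in. The judge returned no verdict. The main uncertainty is the clamp force: force rose more slowly with angle than the 40 N per rad given.

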